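# Find the empty tip box with the recycling mark and push it into the collection lane

### The arm

A 7-joint arm with a two-finger parallel gripper is mounted at the origin on the work surface. World frame = base frame: x ahead of the robot, y to its left, z up, the work surface at z = 0. Lengths are in mm, angles in rad, forces in N, time in s.
With the tool pointing down it reaches from about 400 to 900 mm from the base axis. Payload 5.5 kg.
Tool frame: the origin (TCP) lies between the finger pads; the fingertips stand 19 mm ahead of it and the grasp point (between the pads) is the TCP; x points along the fingers, y is the direction in which the jaws open and shut, and the axes are right-handed (so a half turn about x gives the same grasp; the last joint's range is limited). The gripper opens to 92 mm and grips with 3 to 60 N. Pads are 19 mm wide; open, the fingers measure 130 mm over their backs; the gripper's body (75 mm by 190 mm) begins 47 mm behind the grasp point.
Start: joints at [-0.896, 0.501, -0.427, 1.55, 0.221, 1.138, -0.21], TCP at [260.132, 595.677, 225.629] pointing down, gripper open.
Joint ranges: [-2.88, 2.88], [-0.31, 2.03], [-1.54, 1.56], [0.2, 2.42], [-1.41, 4.55], [0.19, 2.02], [-2.57, 2.57]. Speed limits (rad/s): [2.57, 2.57, 3.14, 3.14, 3.14, 3.14, 3.14].

### API

Orientations are given as a rotation vector (axis times angle).
In Python, from workcell import get_obs, grab_frame, finish_job gives the robot as it stands.
- The arm moves only by the shell command python3 -m creep 'ROWS' [FORCE]. ROWS is JSON, a list of rows, each a list of 7 numbers: the shift along the tool's x, y, z in m, then the turn, a rotation vector about the tool's x, y, z in degrees, then the closure, from -1 (fully open) to 1 (shut), so that 0 is half open. A call has 1 to 5 rows; each row is the pose to reach, as a shift and turn from the pose commanded when the call began, along the tool's axes at that moment; what a row does not reach only later rows make up. A row lasts 1/12 s, in which the tool goes at most 41.7 mm and 7.16 degrees, less where a joint would pass 70% of its speed; a pose out of reach is approached as far as the arm can. A call with a gripper value outside its range is refused whole. The fingers move at their own pace and stop on an object; FORCE is the grip in N (left out, the last holds). Time passes only in rows, so rows that repeat a pose let the fingers close. It gives the time, the measured TCP pose, the force and the opening at its end, in the units of the state.
- get_obs(): the state, without advancing time (a new reading comes with each control period).
- grab_frame(name): name is "scene" or "top" or "wrist"; returns a dict with "img" (384x512x3 uint8, red, green, blue), "range_z" (384x512 float32, mm along the optical axis (not along the pixel's ray), 0 where there is no reading), "fovy" (degrees; the focal length in pixels is half the picture's height over the tangent of half this angle, whatever the lens; pixels are square), "cx", "cy" (the principal point, pixels), "world_from_camera" (4x4, takes a point from camera to world coordinates). Camera axes: x right, y up, looking along -z (the intrinsics and any distortion apply to the point x, -y, -z); pixel columns grow to the right and rows downward; lengths in mm; the calibration is good to about 2 mm. A picture is of the moment at which its call begins.
- finish_job(): hands the job in, once; it reports no verdict.
The state is a dict: "time_s": time; "joints": joint angles; "dq": joint speeds; "effort": joint torques, N m; "ee_pos": TCP position; "eef_rot": TCP orientation; "ft_force": force on the tool from outside, world axes, zero at the start; "wrist_torque": the same for the moment, N m; "finger_gap": finger opening in mm.
Only numpy, scipy, OpenCV 4.12 (cv2) and the standard library are available. Lean on these libraries where they do the work, as an engineer would, in place of code of your own. Each camera call takes 0.05 s, during which the arm holds its last target.

### The job

Two identical empty pipette-tip boxes stand either side of the taped collection lane, and one of them has the recycling triangle stamped under its base. Tip both boxes over towards the robot, onto their long sides, so that their bases face away from the robot and can be read; then push the stamped one, still lying like that and roughly square, to between the two tape lines. Do it all by pushing, never lifting a box off the bench; leave the unstamped box outside the lane, and do not disturb the bottle, the jar or the tube rack.

Things in the scene. Friction and masses are not known exactly. Their poses are not given: they have to be found in the camera images.
- box_a: One of two identical loose tip boxes (blue base, pale lid), standing: a block 76 mm deep (x), 120 wide (y), 120 high (z). Origin: centre of the underside; z points from underside to lid; standing, x points away from the robot, within about 10 degrees. Pushed level 90 mm or more above the bench it tips over its far bottom edge and, past about 32 degrees, falls onto its side; pushed low, it slides.
- box_b: The other tip box: same size, look and axes as box_a. Each weighs about 0.11 to 0.22 kg. Either box may be the stamped one: stamp tells which, or look at the bases once tipped.
- box_a_center (a point): Centre of box_a, half-way up (60 mm above its underside). 60 mm above the bench when it stands, 38 mm when it lies on its long side.
- box_b_center (a point): Centre of box_b, half-way up (60 mm above its underside).
- stamp (a point): Centre of the stamp, which lies at the centre of the underside of one of the two boxes: a black triangle outline with 56 mm sides on the pale base panel, hidden until that box is tipped. The other box's base is blank.
- lane: The collection lane: two flat strips of beige bench tape, 19 mm wide and 460 mm long, running straight away from the robot (along the lane's x) with 170 mm of clear bench between their inner edges. Flat, nothing to bump into. Origin: the middle of the lane on the bench top; x points away from the robot, y to the left.
- lane_end (a point): Middle of the lane's far end on the bench top, 230 mm beyond the lane's origin.
- reagent_bottle: Bystander: amber bottle with a black cap, 54 mm across, 105 mm high. Origin: centre of its underside.
- powder_jar: Bystander: white jar with a yellow cap, 58 mm across, 75 mm high. Origin: centre of its underside.
- tube_rack: Bystander: low orange microtube rack, 100 x 66 mm and 43 mm high with its tubes. Origin: centre of its underside.
Not all that is in view belongs to the job. What is shaped like the box_b but brown or green is not meant.

How it is judged:
By the outcome, as a careful person would: the job done as asked, in the order asked, and still so for the second after the job is handed in, with the robot touching nothing.
It also fails if it takes over 64 s, if anything falls off the work surface, if the arm or the gripper's body presses on something with over 40 N, if the wrist force passes 120 N, or if a joint passes its speed limit or range.

## Working session

There is one attempt and no reset: what is moved stays moved. The work goes in short steps, Python scripts to look and compute and a shell command to move; the robot and the scene stay as the last step left them, time stands still between calls to the robot, and variables do not carry over. Pictures are saved under pics/ and viewed, and the job is handed in when it is done.

```bash
mkdir -p pics; ls; cat > h.py <<'E'
import numpy as np, cv2
from workcell import get_obs, grab_frame
from scipy.spatial.transform import Rotation as R
def world(f, u, v, z=None):
    fl=f['img'].shape[0]/2/np.tan(np.radians(f['fovy'])/2)
    d=f['range_z'][int(v),int(u)]
    T=np.array(f['world_from_camera'])
    ray=np.array([(u-f['cx'])/fl,-(v-f['cy'])/fl,-1])
    if z is None: return (T@np.r_[ray*d,1])[:3]
    r=T[:3,:3]@ray; o=T[:3,3]; return o+r*(z-o[2])/r[2]
def cloud(f):
    h,w=f['range_z'].shape
    fl=h/2/np.tan(np.radians(f['fovy'])/2)
    u,v=np.meshgrid(np.arange(w),np.arange(h)); d=f['range_z']
    P=np.stack([(u-f['cx'])/fl*d,-(v-f['cy'])/fl*d,-d,np.ones_like(d)],-1)
    return (P@np.array(f['world_from_camera']).T)[...,:3]
def snap(n,tag):
    f=grab_frame(n); cv2.imwrite(f'pics/{tag}_{n}.png',f['img'][...,::-1]); return f
E
python3 - <<'E'
from h import *
import pickle
F={}
for n in ['scene','top','wrist']:
    f=snap(n,'0');F[n]=f
    print(n,f['fovy'],f['cx'],f['cy'],np.round(f['world_from_camera'],2).tolist(),[k for k in f])
pickle.dump(F,open('f0.pkl','wb'))
print(get_obs())
E
```

```text
pics
scene 44.26866997870763 247.35645408823171 182.04457073882324 [[0.61, -0.59, 0.53, 1548.75], [0.79, 0.44, -0.42, -735.57], [0.02, 0.68, 0.74, 1433.93], [0.0, 0.0, 0.0, 1.0]] ['img', 'range_z', 'fovy', 'cx', 'cy', 'world_from_camera']
top 43.76534103773015 249.1718076812826 189.94810139407963 [[0.01, 1.0, -0.06, 465.83], [-1.0, 0.01, 0.01, 72.67], [0.01, 0.06, 1.0, 1787.24], [0.0, 0.0, 0.0, 1.0]] ['img', 'range_z', 'fovy', 'cx', 'cy', 'world_from_camera']
wrist 66.75844942847615 251.25939822718334 184.6648044020542 [[0.4, -0.89, -0.24, 195.2], [0.92, 0.39, 0.11, 623.91], [-0.0, -0.26, 0.97, 383.72], [0.0, 0.0, 0.0, 1.0]] ['img', 'range_z', 'fovy', 'cx', 'cy', 'world_from_camera']
{'time_s': 0.15, 'joints': array([-0.89579898,  0.50164046, -0.42681799,  1.55120081,  0.22081302,
        1.13830055, -0.21028754]), 'dq': array([-1.84936128e-03, -2.08821773e-03, -1.53924097e-03, -3.50343424e-03,
        1.41733938e-03, -1.49397077e-03, -8.18073177e-05]), 'effort': array([-7.51219777e-03, -5.67093909e+01, -5.82559079e+00, -2.79449844e+01,
       -6.86991401e-02,  2.65045330e-02,  1.21522930e-04]), 'ee_pos': array([259.99043392, 595.15081975, 224.81444105]), 'eef_rot': array([ 0.32183724,  1.54690708, -0.32414243]), 'ft_force': array([ 0.03457909, -0.2442325 ,  0.43814508]), 'wrist_torque': array([ 0.00488396, -0.00330177, -0.00451353]), 'finger_gap': 91.83373734258711}
```

View pics/0_top.png

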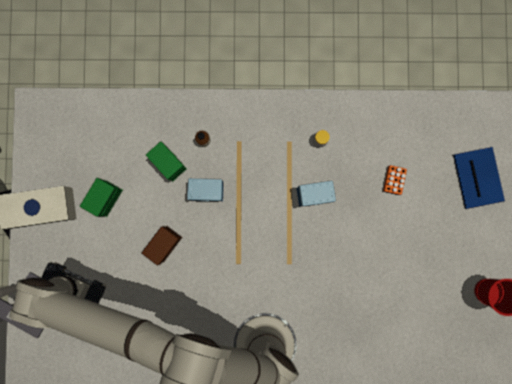

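View pics/0_scene.png

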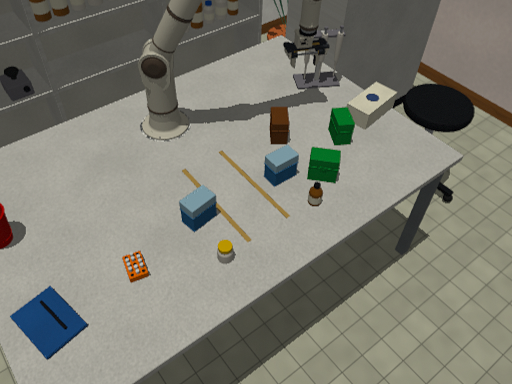

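The top view shows the boxes at about (205,190) and (317,193), and the tapes at columns 238 and 289. The bottle is at (202,138), the jar at (321,138) and the rack at (396,180).

```bash
python3 - <<'E'
from h import *
import pickle
F=pickle.load(open('f0.pkl','rb'))
f=F['top'];P=cloud(f)
for n,(r0,r1,c0,c1),(z0,z1) in [('L',(165,215,175,232),(105,135)),('R',(165,220,292,345),(105,135)),('bottle',(120,155,188,215),(60,125)),('jar',(120,155,308,335),(50,95)),('rack',(155,205,378,412),(20,60)),('greenbig',(135,190,140,190),(20,140)),('brown',(220,270,138,185),(20,140))]:
    Q=P[r0:r1,c0:c1].reshape(-1,3);m=(Q[:,2]>z0)&(Q[:,2]<z1);Q=Q[m]
    print(n,len(Q),Q.mean(0).round(1),Q.min(0).round(),Q.max(0).round(), cv2.minAreaRect(Q[:,:2].astype(np.float32)), np.median(Q[:,2]))
img=f['img'].astype(int)
for c0,c1 in [(230,246),(281,297)]:
  for r in (150,200,255):
    row=img[r,c0:c1]; s=row[:,0]-row[:,2]; c=c0+(s.clip(20)-20)@np.arange(c1-c0)/(s.clip(20)-20).sum()
    print(r,c,world(f,c,r,0).round(1))
for c in (238,289):
  s=img[130:275,c-3:c+4,0].max(1)-img[130:275,c-3:c+4,2].min(1); w=np.where(s>45)[0]+130
  print(c,w.min(),w.max(),world(f,c,w.min(),0).round(),world(f,c,w.max(),0).round())
E
```

```text
L 772 [569.2 221.9 120. ] [529. 157. 106.] [648. 322. 131.] ((586.6235961914062, 240.75274658203125), (168.29957580566406, 116.56969451904297), 86.51539611816406) 120.18812708674886
R 730 [ 553.8 -177.3  120.3] [ 510. -239.  106.] [ 598. -114.  134.] ((553.9584350585938, -177.87197875976562), (74.81058502197266, 119.62037658691406), 8.70731258392334) 120.31612530848531
bottle 163 [754.1 231.9  81.8] [730. 207.  60.] [781. 259. 113.] ((756.1691284179688, 232.91018676757812), (49.03998565673828, 50.50790786743164), 23.595537185668945) 76.70400439924242
jar 178 [ 758.9 -200.4   73. ] [ 734. -227.   50.] [ 783. -176.   87.] ((758.6324462890625, -201.5340118408203), (49.56521987915039, 51.83905029296875), 0.7957816123962402) 74.65817689737719
rack 481 [ 609.7 -478.3   32.2] [ 558. -521.   20.] [ 663. -439.   55.] ((610.1904296875, -480.230712890625), (68.56851196289062, 99.82707977294922), 77.87080383300781) 30.40086066407912
greenbig 841 [661.2 353.4 114.8] [563. 271.  21.] [734. 424. 132.] ((640.0911254882812, 333.8434753417969), (196.7189178466797, 76.84857177734375), 42.66172790527344) 119.70181022464521
brown 864 [369.6 366.8 113.4] [298. 308.  22.] [437. 435. 132.] ((367.758544921875, 371.12567138671875), (77.66201782226562, 120.04662322998047), 53.15006637573242) 119.58867200096165
150 238.66296296296295 [718.5 101.    0. ]
200 238.42222222222222 [530.3 100.6   0. ]
255 238.03859649122808 [325.8 100.7   0. ]
150 288.90909090909093 [719.7 -88.2   0. ]
200 288.8939929328622 [531.3 -88.3   0. ]
255 288.90613718411555 [326.7 -88.4   0. ]
238 141 264 [753. 104.   0.] [293. 101.   0.]
289 141 263 [754. -89.   0.] [297. -89.   0.]
```

```bash
cat >> h.py <<'E'
def boxes(f,zlo=60,zhi=135):
    P=cloud(f); im=f['img'].astype(int)
    blue=(im[...,2]>im[...,0]+15)&(im[...,2]>=im[...,1])
    m=blue&(P[...,2]>zlo)&(P[...,2]<zhi)&(abs(P[...,1])<420)&(P[...,0]>250)&(P[...,0]<850)
    m=cv2.morphologyEx(m.astype(np.uint8),cv2.MORPH_OPEN,np.ones((3,3)))
    n,lab,st,_=cv2.connectedComponentsWithStats(m)
    for i in range(1,n):
        if st[i,4]<80: continue
        Q=P[lab==i]; zm=np.median(Q[:,2]); Q=Q[abs(Q[:,2]-zm)<5]
        print('box',st[i].tolist(),len(Q),'z',zm.round(1),'min',Q.min(0).round(),'max',Q.max(0).round(),cv2.minAreaRect(Q[:,:2].astype(np.float32)))
def tgt(x,y,z,yaw):
    """tool down, jaw axis at angle yaw(deg) from world y (ccw)"""
    o=get_obs(); R0=R.from_rotvec(o['eef_rot']); p=o['ee_pos']
    X=np.array([0,0,-1.]);c,s=np.cos(np.radians(yaw)),np.sin(np.radians(yaw))
    Y=np.array([-s,c,0]);Rt=R.from_matrix(np.c_[X,Y,np.cross(X,Y)])
    print('t',o['time_s'],'pos',p.round(1),'shift mm',R0.inv().apply(np.array([x,y,z])-p).round(1),'turn',np.degrees((R0.inv()*Rt).as_rotvec()).round(1))
E
python3 - <<'E'
from h import *
import pickle
F=pickle.load(open('f0.pkl','rb'))
boxes(F['top']);boxes(F['scene'])
o=get_obs();print(R.from_rotvec(o['eef_rot']).as_matrix().round(2))
for y in (-180,0,180,90,-90): tgt(660,222,330,y)
E
```

```text
box [188, 179, 35, 22, 733] 550 z 120.0 min [529. 160. 115.] max [599. 275. 125.] ((563.8560180664062, 217.3885040283203), (70.46807861328125, 115.53223419189453), 0.23442292213439941)
box [299, 181, 36, 25, 704] 525 z 120.2 min [ 510. -236.  115.] max [ 595. -116.  125.] ((552.2271118164062, -177.0186767578125), (71.76752471923828, 117.37145233154297), 8.776201248168945)
box [265, 146, 33, 29, 666] 274 z 114.9 min [529. 153. 110.] max [608. 276. 120.] ((568.0987548828125, 213.7723388671875), (123.58198547363281, 77.44522857666016), 88.22142791748047)
box [180, 186, 36, 36, 818] 382 z 115.3 min [ 510. -240.  110.] max [ 601. -116.  120.] ((555.6232299804688, -177.87017822265625), (81.07286834716797, 121.38134002685547), 6.188796043395996)
[[-0.    0.4   0.92]
 [-0.    0.92 -0.4 ]
 [-1.   -0.   -0.  ]]
t 0.15 pos [260.  595.2 224.8] shift mm [-104.9 -182.   515.9] turn [1.564e+02 1.000e-01 0.000e+00]
t 0.15 pos [260.  595.2 224.8] shift mm [-104.9 -182.   515.9] turn [-23.6  -0.    0.1]
t 0.15 pos [260.  595.2 224.8] shift mm [-104.9 -182.   515.9] turn [1.564e+02 1.000e-01 0.000e+00]
t 0.15 pos [260.  595.2 224.8] shift mm [-104.9 -182.   515.9] turn [-1.136e+02 -1.000e-01  1.000e-01]
t 0.15 pos [260.  595.2 224.8] shift mm [-104.9 -182.   515.9] turn [66.4  0.   0.1]
```

```bash
python3 -m creep '[[-0.04,0,0,0,0,0,0],[-0.08,-0.015,0.03,-6,0,0,0],[-0.1,-0.03,0.06,-12,0,0,0],[-0.105,-0.045,0.095,-18,0,0,0],[-0.105,-0.06,0.13,-23.6,0,0,0]]'; python3 -c "
from h import *
tgt(660,217,330,0)"
```

```text
time_s: 0.57
ee_pos: [355.7, 489.5, 333.8]
eef_rot: [-0.003, 1.568, 0.01]
ft_force: [1.0, 0.3, -0.2]
finger_gap: 63.0
t 0.5667 pos [355.7 489.5 333.8] shift mm [   3.5 -274.9  302.1] turn [ 0.5  0.2 -0.3]
```

```bash
python3 -m creep '[[0,-0.027,0.03,0,0,0,0],[0,-0.054,0.06,0,0,0,0],[0,-0.081,0.09,0,0,0,0],[0,-0.108,0.12,0,0,0,0],[0,-0.135,0.15,0,0,0,0]]'; python3 -m creep '[[0,-0.027,0.03,0,0,0,0],[0,-0.054,0.06,0,0,0,0],[0,-0.081,0.09,0,0,0,0],[0,-0.108,0.12,0,0,0,0],[0,-0.14,0.155,0,0,0,0]]';python3 -c "
from h import *
tgt(650,217,119,0)"
```

```text
time_s: 0.98
ee_pos: [506.4, 351.9, 330.5]
eef_rot: [-0.0, 1.571, -0.0]
ft_force: [-0.1, 0.3, -0.1]
finger_gap: 46.1
time_s: 1.4
ee_pos: [656.9, 216.3, 330.4]
eef_rot: [-0.0, 1.571, 0.0]
ft_force: [0.5, 0.6, -0.6]
finger_gap: 45.6
t 1.4 pos [656.9 216.3 330.4] shift mm [211.4   0.8  -6.9] turn [ 0. -0.  0.]
```

```bash
python3 -m creep '[[0.04,0,-0.005,0,0,0,0],[0.08,0,-0.01,0,0,0,0],[0.12,0,-0.01,0,0,0,0],[0.16,0,-0.01,0,0,0,0],[0.195,0,-0.01,0,0,0,0]]'; python3 -m creep '[[0.017,0,0,0,0,0,0],[0.017,0,-0.01,0,0,0,0],[0.017,0,-0.02,0,0,0,0]]';python3 -c "
from h import *
tgt(600,217,119,0)
snap('scene','1')"
```

```text
time_s: 1.82
ee_pos: [644.9, 217.0, 132.7]
eef_rot: [-0.0, 1.573, -0.0]
ft_force: [-1.3, -0.9, -0.2]
finger_gap: 46.1
time_s: 2.07
ee_pos: [624.3, 216.6, 115.4]
eef_rot: [-0.001, 1.576, -0.002]
ft_force: [0.2, 0.5, 0.6]
finger_gap: 46.1
t 2.0667 pos [624.3 216.6 115.4] shift mm [ -3.5   0.4 -24.3] turn [-0.  -0.3  0.1]
```

View pics/1_scene.png

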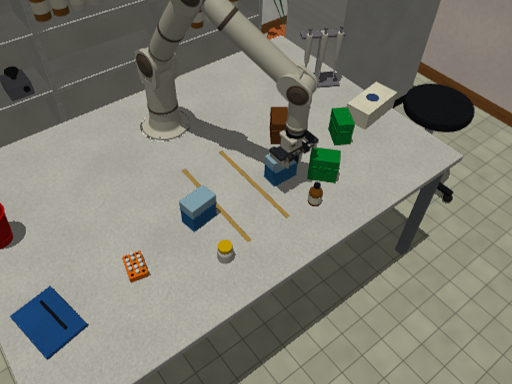

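The fingers are behind the left box at about (290,150) and clear of the green box and the bottle. I'll push towards the robot.

```bash
python3 -m creep '[[-0.003,0,-0.008,0,0,0,0],[-0.003,0,-0.015,0,0,0,0],[-0.003,0,-0.022,0,0,0,0],[-0.003,0,-0.029,0,0,0,0],[-0.003,0,-0.036,0,0,0,0]]'; python3 -c "
from h import *
snap('scene','2')"
```

```text
time_s: 2.53
ee_pos: [589.6, 217.6, 122.0]
eef_rot: [0.0, 1.57, 0.0]
ft_force: [-0.6, -0.2, -0.6]
finger_gap: 45.9
```

View pics/2_scene.png

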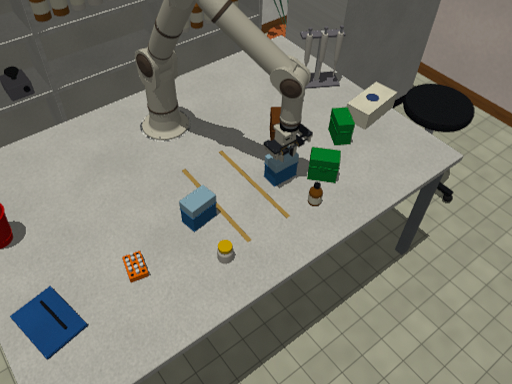

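```bash
python3 -c "
import cv2
a=cv2.imread('pics/0_scene.png')[110:220,230:360];b=cv2.imread('pics/2_scene.png')[110:220,230:360]
cv2.imwrite('pics/2z.png',cv2.resize(cv2.hconcat([a,b]),None,fx=3,fy=3,interpolation=2))"
```

```text
(no output)
```

View pics/2z.png

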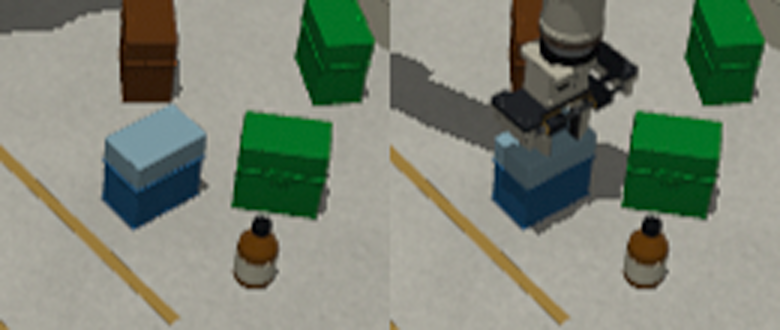

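It's tipping: the lid is leaning back and a shadow shows under the far edge. I'll keep pushing.

```bash
python3 -m creep '[[0.002,0,-0.008,0,0,0,0],[0.002,0,-0.016,0,0,0,0],[0.002,0,-0.024,0,0,0,0],[0.002,0,-0.032,0,0,0,0],[0.002,0,-0.038,0,0,0,0]]'; python3 -m creep '[[0,0,-0.002,0,0,0,0],[0,0,-0.002,0,0,0,0],[0,0,0,0,0,0,0]]'; python3 -c "
from h import *
f=snap('scene','3')
cv2.imwrite('pics/3z.png',cv2.resize(f['img'][90:220,190:360,::-1],None,fx=4,fy=4,interpolation=2))"
```

```text
time_s: 3.0
ee_pos: [550.8, 217.7, 119.5]
eef_rot: [-0.001, 1.571, 0.0]
ft_force: [0.6, -0.1, -0.3]
finger_gap: 45.4
time_s: 3.25
ee_pos: [552.0, 217.7, 119.8]
eef_rot: [-0.0, 1.571, 0.0]
ft_force: [-0.4, 0.7, -0.5]
finger_gap: 46.0
```

View pics/3z.png

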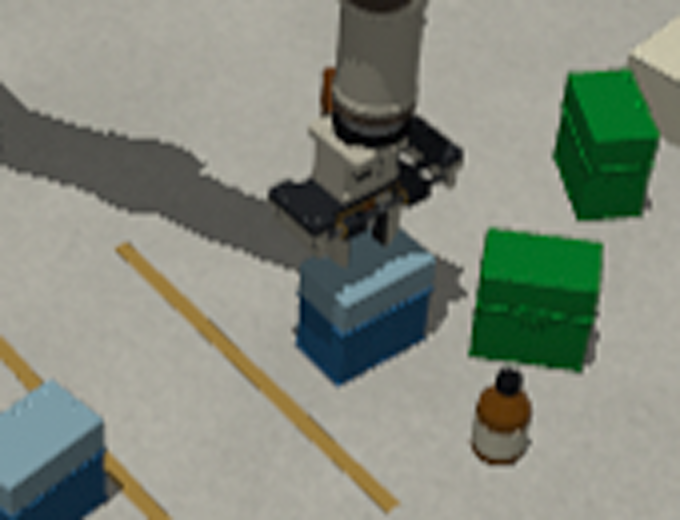

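```bash
python3 -c "
from h import *
f=snap('top','4');boxes(f,20)
cv2.imwrite('pics/4z.png',cv2.resize(f['img'][110:270,130:350,::-1],None,fx=3,fy=3,interpolation=2))
f=grab_frame('scene');P=cloud(f)
for v,u in [(158,285),(156,280),(160,290),(165,280),(175,280),(183,275),(172,270),(165,295),(175,295)]: print(u,v,P[v,u].round(),f['img'][v,u])"
```

```text
box [298, 181, 37, 25, 731] 543 z 119.8 min [ 510. -236.  115.] max [ 594. -116.  125.] ((552.6631469726562, -176.69146728515625), (72.18524169921875, 116.65424346923828), 8.41439151763916)
285 158 [590. 215. 121.] [127 160 170]
280 156 [572. 205. 124.] [61 77 82]
290 160 [605. 229. 114.] [60 73 78]
280 165 [601. 181. 111.] [58 74 79]
280 175 [601. 186.  51.] [15 41 60]
275 183 [603. 161.  21.] [15 42 62]
270 172 [567. 162.  54.] [11 38 57]
295 165 [604. 263.  64.] [12 39 59]
295 175 [604. 270.   0.] [122 126 129]
```

View pics/4z.png

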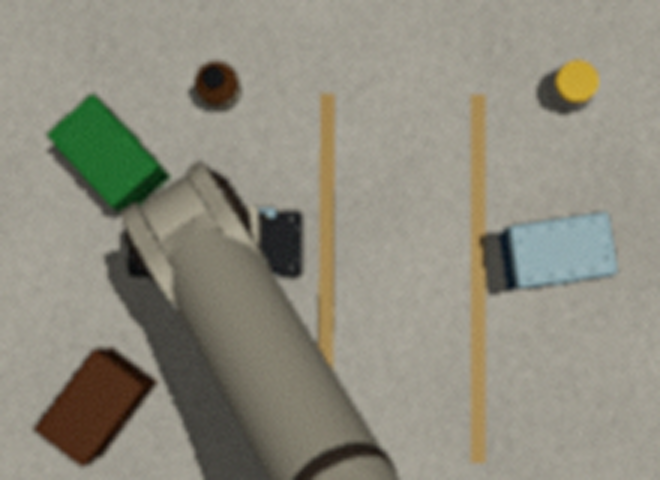

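```bash
python3 -c "
from h import *
f=grab_frame('scene');P=cloud(f)
cv2.imwrite('pics/5z.png',cv2.resize(f['img'][120:200,245:325,::-1],None,fx=7,fy=7,interpolation=0))
for v in range(136,164,2): print(v,[(P[v,u].round().astype(int).tolist()) for u in (270,274,284,286)])
f=snap('wrist','5')"
```

```text
136 [[547, 166, 233], [565, 170, 244], [578, 209, 233], [579, 219, 228]]
138 [[551, 163, 227], [566, 170, 235], [580, 209, 224], [578, 221, 216]]
140 [[560, 156, 227], [567, 170, 225], [547, 242, 171], [553, 247, 174]]
142 [[567, 150, 225], [579, 160, 229], [586, 205, 209], [587, 215, 205]]
144 [[582, 137, 234], [580, 160, 219], [583, 209, 195], [557, 245, 156]]
146 [[587, 134, 229], [575, 165, 202], [552, 241, 143], [561, 243, 149]]
148 [[587, 134, 218], [581, 160, 199], [549, 245, 128], [565, 240, 142]]
150 [[589, 133, 211], [565, 176, 168], [550, 244, 118], [565, 241, 131]]
152 [[593, 131, 204], [569, 173, 162], [554, 241, 112], [566, 241, 121]]
154 [[585, 138, 184], [565, 177, 146], [568, 229, 118], [576, 232, 123]]
156 [[543, 177, 118], [563, 180, 131], [578, 221, 119], [584, 226, 121]]
158 [[552, 170, 117], [563, 181, 119], [585, 215, 117], [589, 222, 116]]
160 [[560, 163, 117], [569, 176, 117], [594, 207, 118], [600, 212, 120]]
162 [[568, 157, 115], [577, 170, 115], [600, 202, 114], [606, 208, 116]]
```

View pics/5z.png

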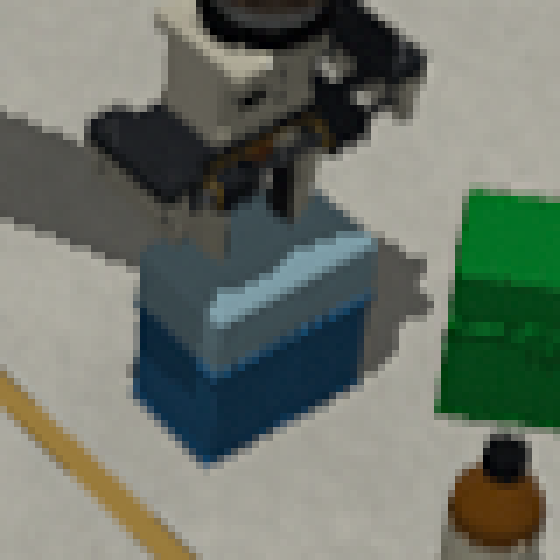

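View pics/5_wrist.png

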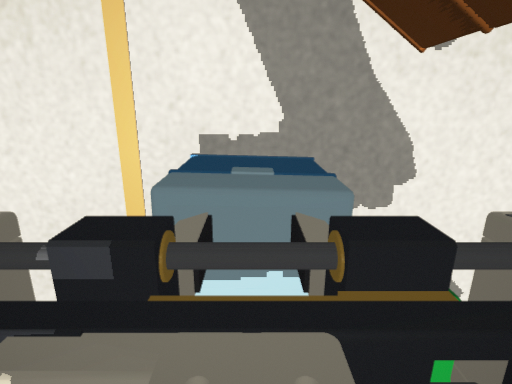

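The box hasn't moved. The fingers went over its top, so the tips sit higher than I assumed. I'll back off and measure the true tip height.

```bash
python3 -m creep '[[-0.03,0,0,0,0,0,0],[-0.04,0,0.03,0,0,0,0],[-0.04,0,0.07,0,0,0,0],[-0.04,0,0.1,0,0,0,0],[-0.04,0,0.1,0,0,0,0]]'; python3 -c "
from h import *
o=get_obs();print(o['ee_pos'])
f=snap('scene','6');P=cloud(f)
cv2.imwrite('pics/6z.png',cv2.resize(f['img'][110:190,240:340,::-1],None,fx=7,fy=7,interpolation=0))
m=(abs(P[...,0]-o['ee_pos'][0])<25)&(abs(P[...,1]-217)<70)&(P[...,2]>40)&(P[...,2]<260)
Q=P[m];vu=np.argwhere(m);i=np.argsort(Q[:,2])[:25];print(np.c_[vu[i][:,::-1],Q[i].round()])"
```

```text
time_s: 3.92
ee_pos: [658.2, 215.4, 159.6]
eef_rot: [0.003, 1.566, -0.003]
ft_force: [-0.2, -1.3, 0.3]
finger_gap: 45.8
[658.19644329 215.35382429 159.55888569]
[[303. 159. 662. 242. 157.]
 [303. 158. 660. 243. 160.]
 [302. 158. 658. 240. 160.]
 [301. 157. 651. 240. 161.]
 [306. 157. 663. 255. 161.]
 [294. 165. 669. 189. 161.]
 [304. 159. 668. 240. 163.]
 [293. 165. 669. 183. 166.]
 [304. 158. 667. 241. 167.]
 [302. 157. 659. 238. 168.]
 [306. 158. 673. 246. 169.]
 [305. 159. 675. 238. 169.]
 [291. 163. 660. 181. 170.]
 [301. 156. 654. 237. 170.]
 [293. 163. 665. 186. 171.]
 [301. 155. 651. 239. 172.]
 [305. 158. 673. 240. 172.]
 [303. 156. 660. 241. 173.]
 [306. 156. 667. 250. 173.]
 [304. 157. 667. 240. 173.]
 [295. 163. 671. 190. 173.]
 [305. 157. 670. 242. 174.]
 [295. 162. 668. 193. 175.]
 [293. 164. 672. 179. 176.]
 [307. 156. 672. 250. 176.]]
```

View pics/6z.png

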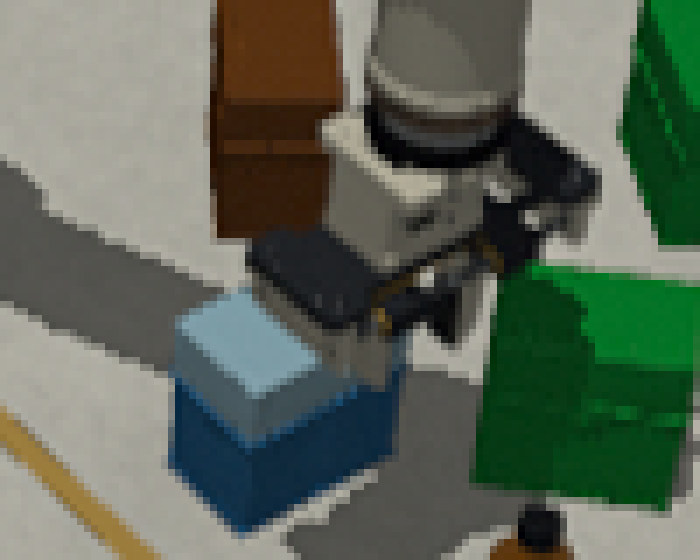

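The tips measure z≈160 with the TCP at 159.6, so they sit at about TCP height, not 19 mm below it. I'll set heights from that and retry at TCP z≈100.

```bash
python3 -m creep '[[0.02,0,0,0,0,0,0],[0.045,0,0,0,0,0,0],[0.06,0,0,0,0,0,0],[0.06,0,0,0,0,0,0]]'; python3 -m creep '[[0,0,-0.012,0,0,0,0],[0,0,-0.024,0,0,0,0],[0,0,-0.036,0,0,0,0],[0,0,-0.046,0,0,0,0],[0,0,-0.054,0,0,0,0]]'; python3 -c "
from h import *
f=snap('scene','7')
cv2.imwrite('pics/7z.png',cv2.resize(f['img'][110:210,220:340,::-1],None,fx=5,fy=5,interpolation=2))"
```

```text
time_s: 4.3
ee_pos: [648.0, 216.6, 95.0]
eef_rot: [-0.003, 1.579, -0.001]
ft_force: [0.3, 0.1, 0.1]
finger_gap: 46.1
time_s: 4.72
ee_pos: [598.1, 218.2, 101.2]
eef_rot: [0.0, 1.569, 0.001]
ft_force: [1.1, 0.5, 1.9]
finger_gap: 45.9
```

View pics/7z.png

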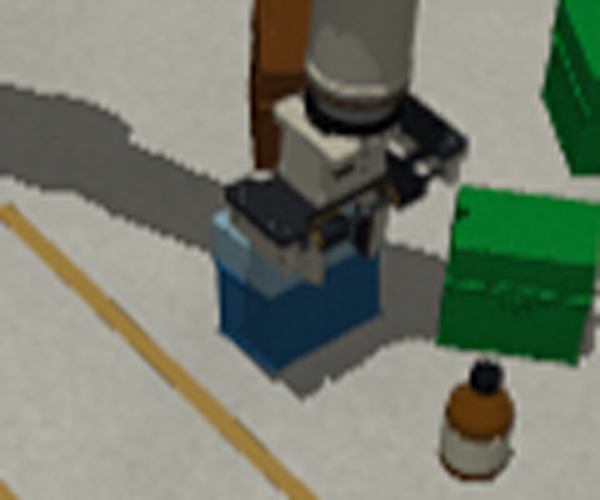

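```bash
python3 -m creep '[[0,0,-0.009,0,0,0,0],[0,0,-0.018,0,0,0,0],[0,0,-0.027,0,0,0,0],[0,0,-0.036,0,0,0,0],[0,0,-0.044,0,0,0,0]]';  python3 -c "
from h import *
f=snap('scene','8')
cv2.imwrite('pics/8z.png',cv2.resize(f['img'][110:210,220:340,::-1],None,fx=5,fy=5,interpolation=2))"
```

```text
time_s: 5.18
ee_pos: [552.3, 217.4, 99.3]
eef_rot: [-0.001, 1.572, -0.0]
ft_force: [-0.8, 0.0, 0.2]
finger_gap: 45.6
```

View pics/8z.png

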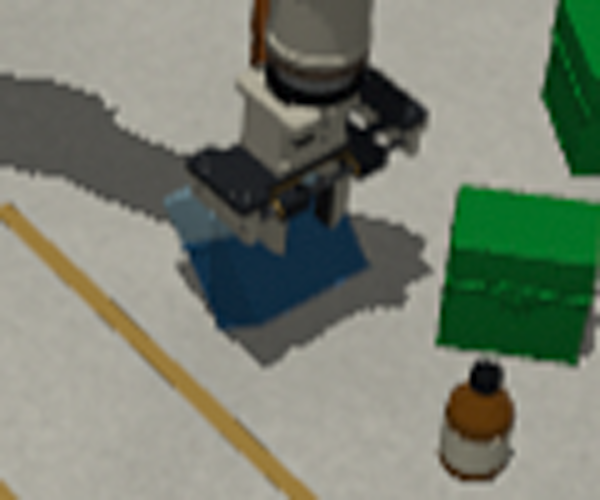

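Tilted about 30–35°. A little more, then hold.

```bash
python3 -m creep '[[0,0,-0.008,0,0,0,0],[0,0,-0.016,0,0,0,0],[0,0,-0.02,0,0,0,0],[0,0,-0.02,0,0,0,0],[0,0,-0.02,0,0,0,0]]';  python3 -c "
from h import *
f=snap('scene','9')
cv2.imwrite('pics/9z.png',cv2.resize(f['img'][110:210,220:340,::-1],None,fx=5,fy=5,interpolation=2))"
```

```text
time_s: 5.65
ee_pos: [534.0, 217.7, 99.7]
eef_rot: [-0.0, 1.571, 0.0]
ft_force: [0.1, 0.1, 0.7]
finger_gap: 46.0
```

View pics/9z.png

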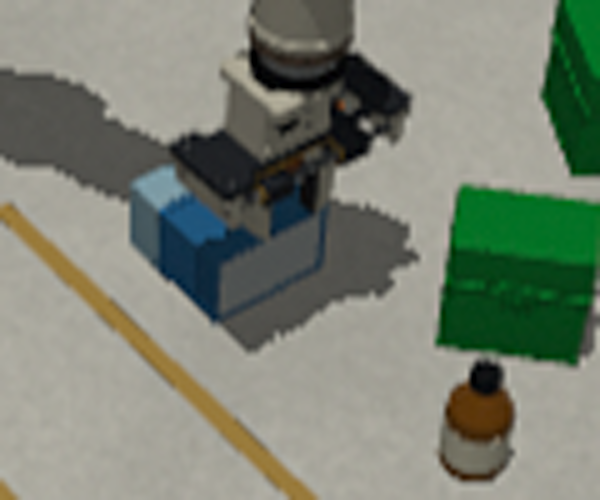

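The left box lies on its side, and its base panel at about (270,270) in the crop looks blank. Next is the right box.

```bash
python3 -m creep '[[-0.04,0,0.005,0,0,0,0],[-0.07,-0.02,0.01,0,0,0,0],[-0.075,-0.05,0.025,0,0,0,0],[-0.075,-0.085,0.035,0,0,0,0],[-0.075,-0.12,0.045,0,0,0,0]]';  python3 -c "
from h import *
tgt(641,-165,170,8.7)
f=snap('scene','10')
cv2.imwrite('pics/10z.png',cv2.resize(f['img'][110:240,170:340,::-1],None,fx=4,fy=4,interpolation=2))"
```

```text
time_s: 6.12
ee_pos: [580.8, 96.9, 176.1]
eef_rot: [-0.001, 1.568, 0.002]
ft_force: [0.2, 0.2, -0.5]
finger_gap: 45.7
t 6.1167 pos [580.8  96.9 176.1] shift mm [   6.1 -262.    59.8] turn [-8.6  0.2 -0. ]
```

View pics/10z.png

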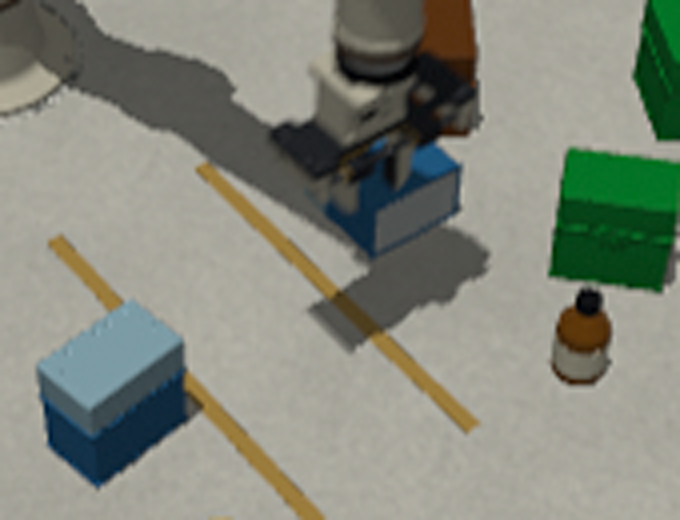

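```bash
python3 -m creep '[[0,-0.036,0.012,-2,0,0,0],[0,-0.072,0.024,-4,0,0,0],[0,-0.108,0.036,-6,0,0,0],[0,-0.144,0.048,-8.6,0,0,0],[0,-0.18,0.06,-8.6,0,0,0]]';python3 -m creep '[[0,-0.03,0,0,0,0,0],[0,-0.06,0,0,0,0,0],[0,-0.08,0,0,0,0,0],[0,-0.08,0,0,0,0,0]]';  python3 -c "
from h import *
tgt(641,-165,100,8.7)"
```

```text
time_s: 6.58
ee_pos: [639.7, -84.5, 174.6]
eef_rot: [-0.12, 1.567, 0.119]
ft_force: [0.6, 0.7, 0.0]
finger_gap: 46.3
time_s: 6.92
ee_pos: [650.8, -169.8, 174.0]
eef_rot: [-0.114, 1.568, 0.108]
ft_force: [-0.8, -1.0, -0.4]
finger_gap: 46.3
t 6.9167 pos [ 650.8 -169.8  174. ] shift mm [74.   6.5 -9. ] turn [-0.6 -0.   0.2]
```

```bash
python3 -m creep '[[0.025,0.006,-0.005,0,0,0,0],[0.05,0.006,-0.009,0,0,0,0],[0.074,0.006,-0.009,0,0,0,0],[0.074,0.006,-0.009,0,0,0,0]]';python3 -m creep '[[0,0,-0.01,0,0,0,0],[0,0,-0.02,0,0,0,0],[0,0,-0.03,0,0,0,0],[0,0,-0.039,0,0,0,0],[0,0,-0.048,0,0,0,0]]';  python3 -c "
from h import *
f=snap('scene','11')
cv2.imwrite('pics/11z.png',cv2.resize(f['img'][130:260,130:300,::-1],None,fx=4,fy=4,interpolation=2))"
```

```text
time_s: 7.25
ee_pos: [637.3, -155.6, 95.2]
eef_rot: [-0.116, 1.576, 0.121]
ft_force: [-1.7, -0.1, -0.7]
finger_gap: 45.9
time_s: 7.67
ee_pos: [594.2, -164.1, 101.7]
eef_rot: [-0.118, 1.565, 0.118]
ft_force: [1.5, 0.5, 1.9]
finger_gap: 46.0
```

View pics/11z.png

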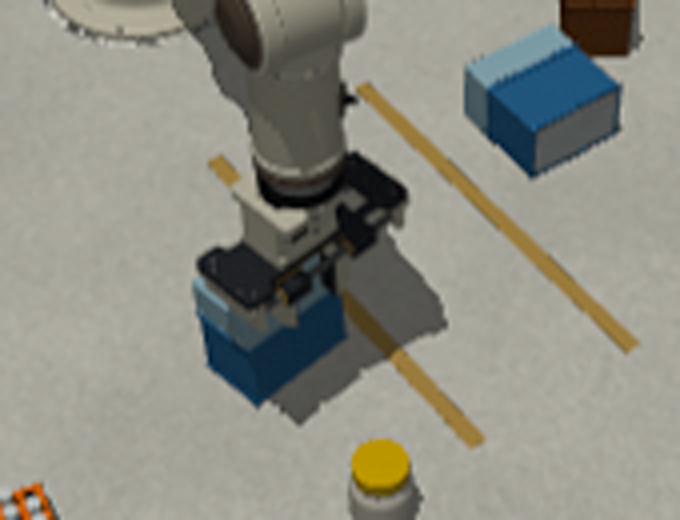

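```bash
python3 -m creep '[[0,0,-0.009,0,0,0,0],[0,0,-0.018,0,0,0,0],[0,0,-0.027,0,0,0,0],[0,0,-0.036,0,0,0,0],[0,0,-0.044,0,0,0,0]]'; python3 -m creep '[[0,0,-0.008,0,0,0,0],[0,0,-0.014,0,0,0,0],[0,0,-0.014,0,0,0,0],[0,0,-0.014,0,0,0,0],[0,0,-0.014,0,0,0,0]]';  python3 -c "
from h import *
f=snap('scene','12')
cv2.imwrite('pics/12z.png',cv2.resize(f['img'][130:260,130:300,::-1],None,fx=4,fy=4,interpolation=2))"
```

```text
time_s: 8.13
ee_pos: [548.6, -171.0, 100.4]
eef_rot: [-0.118, 1.569, 0.118]
ft_force: [-1.1, -0.3, -0.2]
finger_gap: 46.0
time_s: 8.55
ee_pos: [536.9, -172.7, 100.7]
eef_rot: [-0.118, 1.567, 0.118]
ft_force: [-0.4, 0.5, 0.2]
finger_gap: 45.9
```

View pics/12z.png

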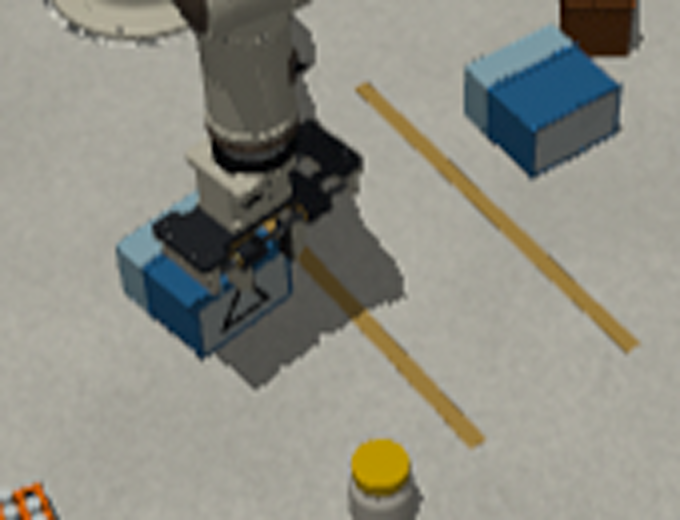

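The triangle shows at about (245,305), so the right box is the stamped one. I'll lift clear and go to its right side.

```bash
python3 -m creep '[[-0.035,0,0.008,0,0,0,0],[-0.07,-0.02,0.008,0,0,0,0],[-0.1,-0.055,0.0,0,0,0,0],[-0.1,-0.09,-0.0,0,0,0,0],[-0.1,-0.125,0,0,0,0,0]]';  python3 -c "
from h import *
o=get_obs();print(o['joints'].round(2))
tgt(456,-330,200,90);tgt(456,-330,200,-90)
f=snap('top','13');boxes(f,50)"
```

```text
time_s: 9.02
ee_pos: [557.4, -298.7, 204.3]
eef_rot: [-0.122, 1.562, 0.116]
ft_force: [0.4, -0.9, -0.1]
finger_gap: 45.8
[ 0.62  0.46 -0.23  1.63  0.12  1.06  2.08]
t 9.0167 pos [ 557.4 -298.7  204.3] shift mm [   3.8  -15.6 -105. ] turn [-81.3   0.1   0.4]
t 9.0167 pos [ 557.4 -298.7  204.3] shift mm [   3.8  -15.6 -105. ] turn [98.7  0.4 -0.1]
box [189, 202, 33, 34, 1079] 836 z 75.1 min [402. 161.  70.] max [520. 276.  80.] ((460.8265380859375, 218.600341796875), (118.05848693847656, 115.2125244140625), 0.3968217372894287)
box [302, 204, 36, 36, 990] 774 z 75.1 min [ 390. -254.   70.] max [ 515. -132.   80.] ((450.77496337890625, -193.24200439453125), (116.72509765625, 115.1658935546875), 8.420825004577637)
```

View pics/13_top.png

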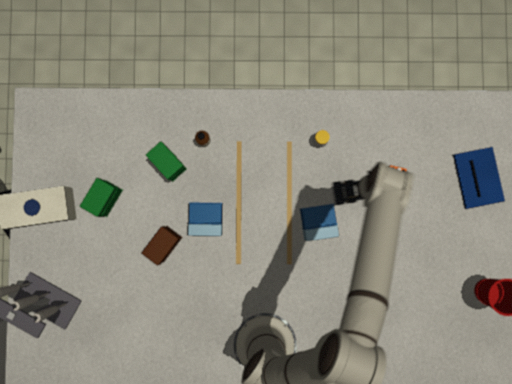

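```bash
python3 -m creep '[[0,0,-0.02,7,0,0,0],[0,0,-0.04,14,0,0,0],[0,0,-0.06,21,0,0,0],[0,0,-0.085,28,0,0,0],[0,0,-0.105,35,0,0,0]]'; python3 -m creep '[[0,0,0,7,0,0,0],[0,0,0,14,0,0,0],[0,0,0,21,0,0,0],[0,0,0,28,0,0,0],[0,0,0,35,0,0,0]]'; python3 -c "
from h import *
o=get_obs();print(o['joints'].round(2))
tgt(451,-320,120,-90)"
```

```text
time_s: 9.48
ee_pos: [450.0, -312.0, 200.2]
eef_rot: [0.366, 1.541, -0.366]
ft_force: [-0.3, -1.0, -0.6]
finger_gap: 46.2
time_s: 9.9
ee_pos: [451.8, -311.7, 200.5]
eef_rot: [0.838, 1.403, -0.838]
ft_force: [-0.2, -0.0, 0.0]
finger_gap: 45.9
[ 0.55  0.32  0.    1.84 -0.    0.98  1.05]
t 9.9 pos [ 451.8 -311.7  200.5] shift mm [80.5 -4.6  7. ] turn [28.3 -0.  -0. ]
```

```bash
python3 -m creep '[[0.02,0,0.005,7,0,0,0],[0.05,-0.004,0.007,14,0,0,0],[0.08,-0.004,0.007,21,0,0,0],[0.1,-0.004,0.007,28.3,0,0,0],[0.1,-0.004,0.007,28.3,0,0,0]]'; python3 -m creep '[[0.025,0,0,0,0,0,0],[0.05,0,0,0,0,0,0],[0.065,0,0,0,0,0,0],[0.072,0,0,0,0,0,0],[0.072,0,0,0,0,0,0]]'; python3 -c "
from h import *
tgt(451,-63,28,-90)
f=snap('scene','14')
cv2.imwrite('pics/14z.png',cv2.resize(f['img'][130:260,110:280,::-1],None,fx=4,fy=4,interpolation=2))"
```

```text
time_s: 10.32
ee_pos: [448.5, -317.7, 96.1]
eef_rot: [1.208, 1.218, -1.211]
ft_force: [-0.9, 1.1, 0.3]
finger_gap: 45.9
time_s: 10.73
ee_pos: [451.0, -319.5, 27.9]
eef_rot: [1.203, 1.215, -1.204]
ft_force: [-0.4, 0.4, -0.3]
finger_gap: 45.7
t 10.7333 pos [ 451.  -319.5   27.9] shift mm [ 2.000e-01  2.200e+00 -2.565e+02] turn [ 0.5 -0.1  0.1]
```

View pics/14z.png

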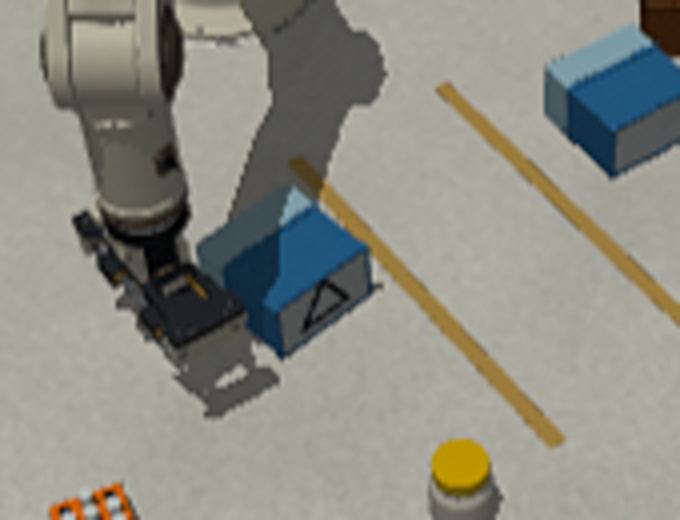

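The fingers are low beside the stamped box, which lies with its triangle facing away. I'll push left at a moderate speed.

```bash
python3 -m creep '[[0,0,-0.02,0,0,0,0],[0,0,-0.04,0,0,0,0],[0,0,-0.05,0,0,0,0],[0,0,-0.06,0,0,0,0],[0,0,-0.07,0,0,0,0]]'; python3 -m creep '[[0,0,-0.01,0,0,0,0],[0,0,-0.02,0,0,0,0],[0,0,-0.03,0,0,0,0],[0,0,-0.04,0,0,0,0],[0,0,-0.05,0,0,0,0]]'; python3 -c "
from h import *
f=snap('top','15');boxes(f,50)
tgt(451,-63,28,-90)"
```

```text
time_s: 11.2
ee_pos: [451.7, -250.7, 29.9]
eef_rot: [1.205, 1.209, -1.204]
ft_force: [-1.7, -1.5, 0.8]
finger_gap: 46.0
time_s: 11.62
ee_pos: [450.7, -199.4, 28.7]
eef_rot: [1.205, 1.211, -1.205]
ft_force: [-0.3, -1.6, 1.9]
finger_gap: 45.7
box [189, 202, 33, 34, 1080] 856 z 75.1 min [402. 161.  70.] max [520. 276.  80.] ((460.78070068359375, 218.6553192138672), (117.88776397705078, 115.25737762451172), 0.35929253697395325)
box [286, 203, 29, 33, 697] 534 z 74.9 min [ 404. -172.   70.] max [518. -71.  80.] ((460.9176330566406, -121.6624755859375), (114.57852935791016, 101.34053039550781), 0.17952345311641693)
t 11.6667 pos [ 450.5 -196.7   28.4] shift mm [   0.7    1.5 -133.7] turn [ 0.4 -0.1  0. ]
```

```bash
for i in 1 2; do python3 -m creep '[[0,0,-0.01,0,0,0,0],[0,0,-0.02,0,0,0,0],[0,0,-0.03,0,0,0,0],[0,0,-0.04,0,0,0,0],[0,0,-0.05,0,0,0,0]]'; done; python3 -c "
from h import *
f=snap('top','16');boxes(f,50)
tgt(451,-63,28,-90)"
```

```text
time_s: 12.08
ee_pos: [450.1, -149.0, 28.5]
eef_rot: [1.205, 1.212, -1.205]
ft_force: [-0.2, -0.6, 0.2]
finger_gap: 46.1
time_s: 12.5
ee_pos: [449.8, -99.0, 28.5]
eef_rot: [1.205, 1.212, -1.205]
ft_force: [0.1, -1.8, -1.2]
finger_gap: 45.8
box [189, 202, 33, 34, 1080] 840 z 75.2 min [402. 161.  70.] max [520. 277.  80.] ((460.8365173339844, 218.65492248535156), (117.98576354980469, 115.37120056152344), 0.30271804332733154)
box [258, 203, 28, 27, 633] 502 z 74.8 min [424. -68.  70.] max [518.  29.  80.] ((471.053466796875, -19.378570556640625), (93.08528900146484, 97.09552001953125), 0.36818453669548035)
t 12.55 pos [449.8 -96.6  28.4] shift mm [  0.5   1.5 -33.6] turn [ 0.5 -0.1  0. ]
```

```bash
python3 -m creep '[[0,0,-0.01,0,0,0,0],[0,0,-0.02,0,0,0,0],[0,0,-0.028,0,0,0,0],[0,0,-0.034,0,0,0,0],[0,0,-0.034,0,0,0,0]]'; python3 -m creep '[[0,0,0.02,0,0,0,0],[0,0,0.05,0,0,0,0],[-0.02,0,0.09,0,0,0,0],[-0.05,0,0.13,0,0,0,0],[-0.08,0,0.17,0,0,0,0]]'; python3 -m creep '[[0,0,0.04,0,0,0,0],[-0.02,0,0.08,0,0,0,0],[-0.04,0,0.12,0,0,0,0],[-0.04,0,0.12,0,0,0,0]]'; python3 -c "
from h import *
f=snap('top','17');boxes(f,50)
f=snap('scene','17')"
```

```text
time_s: 12.97
ee_pos: [449.8, -64.4, 28.6]
eef_rot: [1.204, 1.213, -1.203]
ft_force: [-0.3, -0.1, 0.4]
finger_gap: 45.8
time_s: 13.38
ee_pos: [449.5, -221.9, 97.2]
eef_rot: [1.205, 1.214, -1.206]
ft_force: [1.8, 0.4, -0.8]
finger_gap: 45.9
time_s: 13.72
ee_pos: [451.0, -350.4, 140.7]
eef_rot: [1.208, 1.198, -1.212]
ft_force: [-0.1, -0.7, 0.6]
finger_gap: 46.0
box [189, 202, 33, 34, 1089] 841 z 75.2 min [402. 161.  70.] max [520. 277.  80.] ((460.857421875, 218.6247100830078), (118.24122619628906, 115.1591567993164), 0.5017775893211365)
box [248, 204, 33, 33, 1070] 828 z 74.9 min [399. -50.  70.] max [514.  65.  80.] ((456.5882873535156, 7.539215087890625), (114.50704193115234, 114.43319702148438), 0.3440553843975067)
```

View pics/17_scene.png

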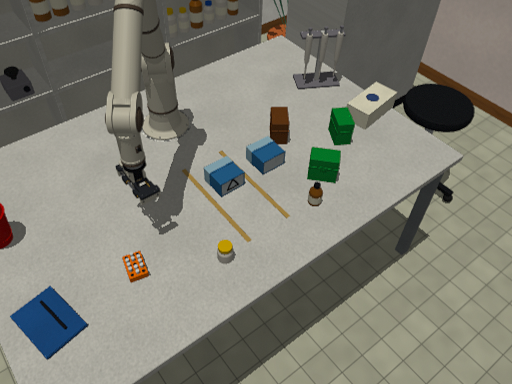

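View pics/17_top.png

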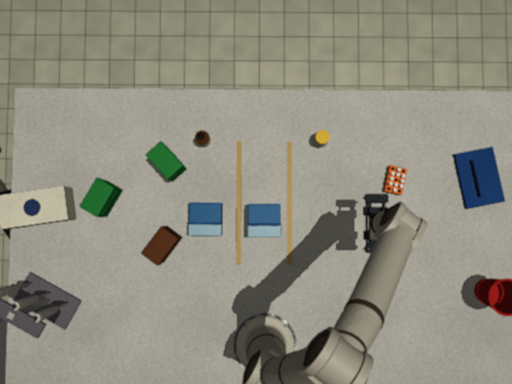

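The stamped box is centred at y≈7.5 (lane centre ≈6.2) and is square to 0.5°. The blank box is clear of the tape, and the bottle, jar and rack haven't moved.

```bash
python3 -c "
from workcell import *
print(get_obs()['dq'].round(3)); print(finish_job())"
```

```text
[-0.043  0.006 -0.051  0.067 -0.013 -0.002 -0.016]
the job is handed in; nothing more can be done
None
```

Both boxes are tipped onto their long sides towards the robot with their bases facing away. The stamped one, which started on the right, lies between the tape lines. I handed the job in at about 14 s, and it was all done by pushing.

- **Stamped box:** its centre is about (457, 7.5) mm, and the lane centre is y ≈ 6.2 mm. It is square to within about 0.5°, with about 24 mm of clearance to the nearer tape, and the triangle is visible on its base.
- **Blank box:** it lies left of the lane. Its nearest side is at y ≈ 160 mm, and the tape's outer edge is at about 110 mm.
- **Bystanders:** the bottle, jar and rack look unmoved in the last pictures. The gripper was clear of everything, at 141 mm height.

**One check disagreed with the spec:** the fingertips measured at about TCP height, not 19 mm ahead of it. My first push therefore passed over the left box's top without tipping it. I measured the real tip height from the depth image, lowered the tool, and the second push worked. Wrist force readings stayed at about 2.5 N or less.

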